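# Fill the jar shaker, set its timer and start it

### The arm

A 7-joint arm with a two-finger parallel gripper is mounted at the origin on the work surface. World frame = base frame: x ahead of the robot, y to its left, z up, the work surface at z = 0. Lengths are in m, angles in rad, forces in N, time in s.
With the tool pointing down it reaches from about 0.35 to 0.9 m from the base axis. Payload 8.1 kg.
Tool frame: the origin (TCP) lies on the centre line of the jaws, within the pads' length; the fingertips stand 11 mm ahead of it and the grasp point (between the pads) lies 8 mm behind it (arm.nose_length is the distance from the TCP to the fingertips, in m); z points along the fingers, y is the line along which they close (so a half turn about z gives the same grasp; the last joint's range is limited). The gripper opens to 92 mm and grips with 3 to 60 N. Pads are 19 mm wide; open, the fingers measure 130 mm over their backs; the gripper's body (75 mm by 190 mm) begins 47 mm behind the grasp point.
Start: joints at [-1.409, 0.434, 0.025, 1.573, -0.012, 1.134, -0.075], TCP at [0.164, 0.603, 0.238] pointing down, gripper open.
Joint ranges: [-2.62, 2.62], [-0.44, 2.09], [-1.27, 1.32], [0.08, 2.57], [-1.32, 4.46], [0.12, 2], [-2.74, 2.74]. Speed limits (rad/s): [2.22, 2.22, 3.01, 3.01, 3.14, 3.14, 3.14].

### API

Orientations are given as a rotation vector (axis times angle).
In Python, from cell import arm gives the robot as it stands.
- The arm moves only by the tool jog_arm, never from a script. Its argument "moves" is a list of rows, each a list of 4 numbers: the shift along the tool's x, y, z in m, then the turn about the tool's z in rad. In form: [[tx, ty, tz, spin], ...]. A call has 1 to 20 rows; each row is the pose to reach, as a shift and turn from the pose commanded when the call began, along the tool's axes at that moment; what a row does not reach only later rows make up. A row lasts 1/8 s, in which the tool goes at most 62.5 mm and 10.7 degrees, less where a joint would pass 70% of its speed; a pose out of reach is approached as far as the arm can. A call with a gripper value outside its range is refused whole. "hand" is the finger opening in m, from 0 to 0.0918, set as the call begins (left out, the last holds). The fingers move at their own pace and stop on an object; "newtons" is the grip in N (left out, the last holds). Time passes only in rows, so rows that repeat a pose let the fingers close. It gives the time, the measured TCP pose, the force, the opening and the grip force at its end, in the units of the state.
- arm.observe(): the state, without advancing time (a new reading comes with each control period).
- arm.get_image(name): name is "side" or "top" or "wrist"; returns a dict with "color" (384x512x3 uint8, red, green, blue), "z_map" (384x512 float32, m along the optical axis (not along the pixel's ray), 0 where there is no reading), "fx", "fy", "cx", "cy" (pixels), "k1" (the pictures are not rectified: a ray, as slopes to the right and down, at radius r is drawn at 1 + k1 r^2 times it, then the intrinsics apply), "rvec" (rotation vector, rad) and "tvec" (3), from world to camera coordinates, as OpenCV has them. Camera axes: x right, y down, z forward; pixel columns grow to the right and rows downward; lengths in m; the calibration is good to about 2 mm. A picture is of the moment at which its call begins.
- arm.sign_off(): hands the job in; it is judged then, once.
The state is a dict: "clock": time; "joints": joint angles; "dq": joint speeds; "joint_efforts": joint torques, N m; "position": TCP position; "ee_rot": TCP orientation; "force": force on the tool from outside, world axes, zero at the start; "ft_torque": the same for the moment, N m; "width": opening from 0.0 (shut) to 1.0 (fully open); "gripper_force": force on a finger pad.
Only numpy, scipy, OpenCV 4.12 (cv2) and the standard library are available. Lean on these libraries where they do the work, as an engineer would, in place of code of your own. Each camera call takes 0.05 s, during which the arm holds its last target. There are 200 camera calls.

### The job

The jar shaker runs true only with a full tray: put one of the spare paint jars, upright, into each empty cell, leaving the jars already in the tray in their cells and any spare ones left over standing on the bench. Push the full tray fully home into the shaker's green frame, set the timer to 4, and last of all throw the start lever fully over. Do not disturb the wooden figure or the paint tin.

Things in the scene. Friction and masses are not known exactly. Their poses are not given: they have to be found in the camera images.
- cell0 (a point): centre of the floor of cell 0 of the tray's 2 x 3 (0-2 the row by the handle, 3-5 by the frame): 64 mm square inside, pitch 70 mm, walls 30 mm above the floor, floor 22 mm above the bench; moves with the tray; x points along the tray's travel into the shaker
- cell1 (a point): centre of the floor of cell 1 of the tray's 2 x 3 (0-2 the row by the handle, 3-5 by the frame): 64 mm square inside, pitch 70 mm, walls 30 mm above the floor, floor 22 mm above the bench; moves with the tray; x points along the tray's travel into the shaker
- cell2 (a point): centre of the floor of cell 2 of the tray's 2 x 3 (0-2 the row by the handle, 3-5 by the frame): 64 mm square inside, pitch 70 mm, walls 30 mm above the floor, floor 22 mm above the bench; moves with the tray; x points along the tray's travel into the shaker
- cell3 (a point): centre of the floor of cell 3 of the tray's 2 x 3 (0-2 the row by the handle, 3-5 by the frame): 64 mm square inside, pitch 70 mm, walls 30 mm above the floor, floor 22 mm above the bench; moves with the tray; x points along the tray's travel into the shaker. The shaker's fixed green open-topped frame (side walls, cross bars, top 140 mm up) starts 40 mm past this point with the tray out
- cell4 (a point): centre of the floor of cell 4 of the tray's 2 x 3 (0-2 the row by the handle, 3-5 by the frame): 64 mm square inside, pitch 70 mm, walls 30 mm above the floor, floor 22 mm above the bench; moves with the tray; x points along the tray's travel into the shaker. The shaker's fixed green open-topped frame (side walls, cross bars, top 140 mm up) starts 40 mm past this point with the tray out
- cell5 (a point): centre of the floor of cell 5 of the tray's 2 x 3 (0-2 the row by the handle, 3-5 by the frame): 64 mm square inside, pitch 70 mm, walls 30 mm above the floor, floor 22 mm above the bench; moves with the tray; x points along the tray's travel into the shaker. The shaker's fixed green open-topped frame (side walls, cross bars, top 140 mm up) starts 40 mm past this point with the tray out
- tray (a joint): travel of the wooden tray (146 x 216 mm) along +x of the cell points, in m: 0 pulled out for loading, 0.15 fully home into the frame; stays where it is left. Steel bar handle to push it by: 12 mm thick, 110 mm long across the travel, its middle 73 mm from cell1 towards that point's -x (35 mm in front of the tray) and 42 mm above the bench
- control: grey control box fixed to the bench, 120 (x) x 210 (y) x 50 mm high, origin under its centre; timer at y +40 mm, start lever (red ball on a rod) at y -65 mm
- timer_grip (a point): on the timer's vertical axis, at the height to grip (87 mm above the bench): red bar grip 50 mm long along this point's x, 14 mm thick, 32 mm high (top 101 mm above the bench), on a round sleeve 50 mm across. A white line on the bar's top, on the -x side of this point, is the pointer
- timer (a joint): timer setting in rad, 0 to 3.14, growing clockwise seen from above: 0.5236 (30 degrees) per number, so number n is at n x 0.5236. The scale on the box runs from 0 (tick without dots, towards the control box's -x) clockwise to 6; each white tick bears as many yellow dots as its number. Stays where it is left
- start (a joint): start lever in rad: 0 off (leaning 0.5 rad to the control box's -x), 1.0 fully over (on, leaning 0.5 rad to +x); it swings about a pivot 72 mm above the bench at the control box's x 0, y -65 mm; red ball 26 mm across, its centre 75 mm from the pivot; stays where it is left
- loaded0: jar that was in a tray cell from the start (absent ones are None): closed paint jar: round coloured body 54 mm across and 52 mm high, topped by a white cap 30 mm across and 33 mm high (85 mm in all); origin at the centre of its underside, z up; 0.2 kg; held by the cap
- loaded1: jar that was in a tray cell from the start (absent ones are None): closed paint jar: round coloured body 54 mm across and 52 mm high, topped by a white cap 30 mm across and 33 mm high (85 mm in all); origin at the centre of its underside, z up; 0.2 kg; held by the cap
- loaded2: jar that was in a tray cell from the start (absent ones are None): closed paint jar: round coloured body 54 mm across and 52 mm high, topped by a white cap 30 mm across and 33 mm high (85 mm in all); origin at the centre of its underside, z up; 0.2 kg; held by the cap
- loaded3: jar that was in a tray cell from the start (absent ones are None): closed paint jar: round coloured body 54 mm across and 52 mm high, topped by a white cap 30 mm across and 33 mm high (85 mm in all); origin at the centre of its underside, z up; 0.2 kg; held by the cap
- loaded4: jar that was in a tray cell from the start (absent ones are None): closed paint jar: round coloured body 54 mm across and 52 mm high, topped by a white cap 30 mm across and 33 mm high (85 mm in all); origin at the centre of its underside, z up; 0.2 kg; held by the cap
- loaded5: jar that was in a tray cell from the start (absent ones are None): closed paint jar: round coloured body 54 mm across and 52 mm high, topped by a white cap 30 mm across and 33 mm high (85 mm in all); origin at the centre of its underside, z up; 0.2 kg; held by the cap
- spare0: spare jar standing on the bench: closed paint jar: round coloured body 54 mm across and 52 mm high, topped by a white cap 30 mm across and 33 mm high (85 mm in all); origin at the centre of its underside, z up; 0.2 kg; held by the cap
- spare1: spare jar standing on the bench: closed paint jar: round coloured body 54 mm across and 52 mm high, topped by a white cap 30 mm across and 33 mm high (85 mm in all); origin at the centre of its underside, z up; 0.2 kg; held by the cap
- spare2: spare jar standing on the bench: closed paint jar: round coloured body 54 mm across and 52 mm high, topped by a white cap 30 mm across and 33 mm high (85 mm in all); origin at the centre of its underside, z up; 0.2 kg; held by the cap
- spare3: spare jar standing on the bench: closed paint jar: round coloured body 54 mm across and 52 mm high, topped by a white cap 30 mm across and 33 mm high (85 mm in all); origin at the centre of its underside, z up; 0.2 kg; held by the cap
- spare4: spare jar standing on the bench: closed paint jar: round coloured body 54 mm across and 52 mm high, topped by a white cap 30 mm across and 33 mm high (85 mm in all); origin at the centre of its underside, z up; 0.2 kg; held by the cap
- figure: bystander: turned wooden figure 177 mm high, 80 mm across; origin under its centre
- tin: bystander: paint tin with green label, 84 mm across, 110 mm high; origin under its centre
Things that resemble listed ones, but are neither listed nor needed, are in the scene too. Leave any purple look-alike of the loaded0 alone.

How it is judged:
By the outcome, as a careful person would: the job done as asked, in the order asked, and still so for the second after the job is handed in, with the robot touching nothing.
Of loaded0, loaded1, loaded2, loaded3, loaded4, loaded5 only 1 to 3 are there at a start; the rules pass over those that are not, and their reading is None.
At some moment in a run one of spare0, spare1, spare2, spare3, spare4 may be knocked a few centimetres aside while the robot is not near it.
It also fails if it takes over 210 s, if anything falls off the work surface, if the arm or the gripper's body presses on something with over 40 N, if the wrist force passes 120 N, or if a joint passes its speed limit or range.

## Working session

There is one attempt and no reset: what is moved stays moved. The work goes in short steps, Python scripts to look and compute and a tool call to move; the robot and the scene stay as the last step left them, time stands still between calls to the robot, and variables do not carry over. Pictures are saved under pics/ and viewed, at most 14 in all, crops included, and the job is handed in when it is done.

Besides the shell and the picture viewer there is one more tool, called after "Call:" as a command line: name --pt "numbers of a row" for each row, then --argument value for the rest. jog_arm: Moves the arm, as the interface text tells. Its arguments: {"type":"object","properties":{"moves":{"type":"array"},"hand":{"type":"number"},"newtons":{"type":"number"}},"required":["moves"]}

```bash
ls; mkdir -p pics; cat > h.py <<'E'
import numpy as np, cv2
from cell import arm
def cam(n):
    im=arm.get_image(n); return im
def ray(im,u,v):
    K=np.array([[im['fx'],0,im['cx']],[0,im['fy'],im['cy']],[0,0,1]]);
    p=cv2.undistortPoints(np.array([[[u,v]]],float),K,np.array([im['k1'],0,0,0,0.]))[0,0]
    R=cv2.Rodrigues(np.array(im['rvec'],float))[0]; t=np.array(im['tvec'],float).ravel()
    o=-R.T@t; d=R.T@np.array([p[0],p[1],1]); return o,d
def on(im,u,v,z):
    o,d=ray(im,u,v); return o+d*(z-o[2])/d[2]
def save(im,name,s=1.5,box=None):
    c=im['color'][:,:,::-1]
    if box: c=c[box[1]:box[3],box[0]:box[2]]
    cv2.imwrite('pics/'+name,cv2.resize(c,None,fx=s,fy=s,interpolation=cv2.INTER_CUBIC))
def blobs(im,mask,z,amin=30):
    n,l,st,ce=cv2.connectedComponentsWithStats(mask.astype(np.uint8))
    out=[]
    for i in range(1,n):
        if st[i,4]>=amin:
            p=on(im,*ce[i],z); out.append((ce[i].round(1),st[i,4],p.round(4)))
    return out
E
python3 - <<'E'
from h import *
print(arm.observe())
for n in ['top','side']:
    im=cam(n); save(im,n+'0.png'); o,d=ray(im,256,192); print(n,o.round(3),d.round(3))
E
```

```text
pics
{'clock': 0.0, 'joints': array([-1.40859587,  0.43522137,  0.02501818,  1.57410177, -0.01160161,
        1.13401017, -0.07509536]), 'dq': array([ 0.00218907,  0.00221062,  0.00090869,  0.00132416,  0.00198959,
        0.00098363, -0.00049032]), 'joint_efforts': array([-7.75013905e-05, -6.67828846e+01,  9.85133909e-01, -3.14489615e+01,
       -6.05033920e-02,  4.24109004e-02,  1.60634891e-04]), 'position': array([0.16352105, 0.60271059, 0.23694469]), 'ee_rot': array([-4.14893248e-01, -3.11402536e+00,  2.50498204e-03]), 'force': array([-0.49395118,  0.28031786, -0.30183082]), 'ft_torque': array([ 0.00204099,  0.04643966, -0.01655514]), 'gripper_force': 0.0, 'width': 1.0041926848660927}
top [0.519 0.01  1.134] [ 0.043  0.025 -0.999]
side [0.546 0.637 0.801] [ 0.046 -0.647 -0.761]
```

View pics/top0.png

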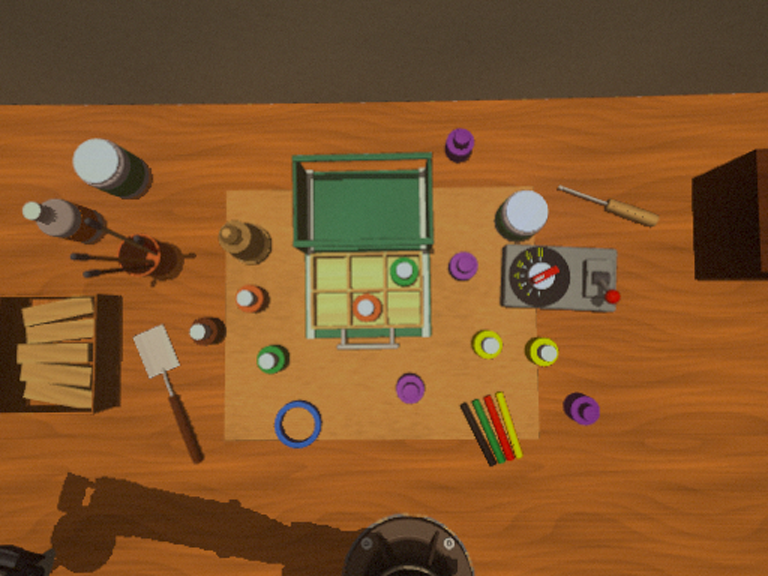

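View pics/side0.png

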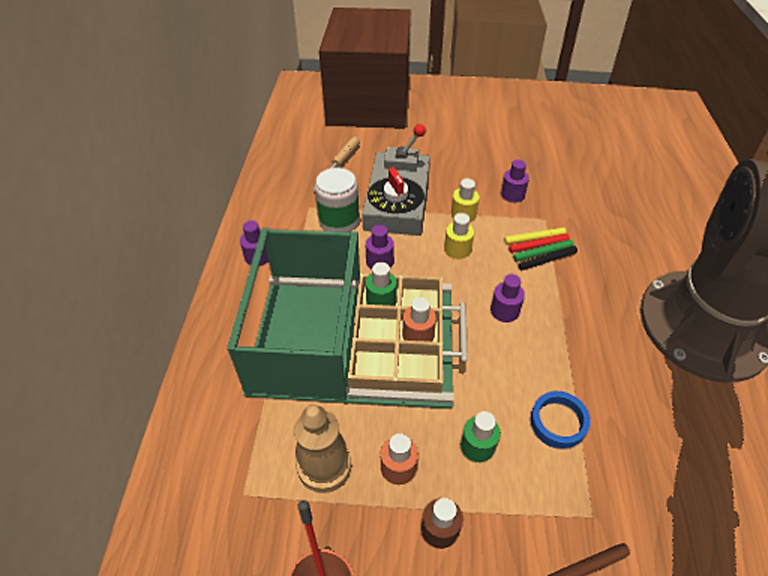

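The top view (768x576, up = +x, left = +y) shows the tray at (368,290), with jars in it at (367,308) orange and (404,270) green. The spares are at (250,298), (205,331), (270,360), (488,345) and (543,352). The timer is at (543,275), the lever ball at (613,297), the tin at (524,214) and the figure at (240,238). The side view confirms 5 spares, 4 empty cells and 4 purple look-alikes.

```bash
cat >> h.py <<'E'
def world(im):
    K=np.array([[im['fx'],0,im['cx']],[0,im['fy'],im['cy']],[0,0,1]])
    h,w=im['z_map'].shape; u,v=np.meshgrid(np.arange(w),np.arange(h))
    p=cv2.undistortPoints(np.stack([u,v],-1).reshape(-1,1,2).astype(float),K,np.array([im['k1'],0,0,0,0.]))[:,0]
    R=cv2.Rodrigues(np.array(im['rvec'],float))[0]; t=np.array(im['tvec'],float).ravel()
    z=im['z_map'].reshape(-1,1); P=np.hstack([p*z,z])
    W=((P-t)@R).reshape(h,w,3); W[im['z_map']<=0]=np.nan; return W
def slab(im,W,lo,hi,mask=None,amin=15):
    m=(W[...,2]>lo)&(W[...,2]<hi)
    if mask is not None: m&=mask
    n,l,st,ce=cv2.connectedComponentsWithStats(m.astype(np.uint8),connectivity=4); o=[]
    for i in range(1,n):
        if st[i,4]>=amin:
            s=l==i; o.append((ce[i].round(1),int(st[i,4]),W[s].mean(0).round(4),np.median(im['color'][s],0).astype(int)))
    return o
E
python3 - <<'E'
from h import *
im=cam('top'); W=world(im); hsv=cv2.cvtColor(im['color'],cv2.COLOR_RGB2HSV)
print('bench z',np.nanmedian(W[200:280,160:340,2]))
white=(hsv[...,1]<60)&(hsv[...,2]>120)
for nm,lo,hi in [('caps',.078,.092),('loadedcaps',.098,.115)]:
    print(nm); [print(*b) for b in slab(im,W,lo,hi,white)]
red=(hsv[...,1]>180)&((hsv[...,0]<5)|(hsv[...,0]>174))&(hsv[...,2]>120)
print('red'); [print(*b) for b in slab(im,W,.08,.2,red,8)]
print('box'); 
m=(W[...,2]>.044)&(W[...,2]<.056)&(np.arange(512)[None]>320)
pts=W[m][:,:2].astype(np.float32); print(cv2.minAreaRect(pts),len(pts))
print('tray walls (z .045-.058)')
m=(W[...,2]>.042)&(W[...,2]<.062)&(hsv[...,0]>14)&(hsv[...,0]<32); m[:, :200]=0;m[:,290:]=0; m[:160]=0;m[228:]=0
pts=W[m][:,:2].astype(np.float32); print(cv2.minAreaRect(pts),len(pts))
m=(W[...,2]>.130)&(W[...,2]<.150)&(hsv[...,0]>60)&(hsv[...,0]<90);m[:,:180]=0;m[:,300:]=0
pts=W[m][:,:2].astype(np.float32); print('frame',cv2.minAreaRect(pts),len(pts))
m=(W[...,2]>.03)&(W[...,2]<.055)&(hsv[...,1]<80);m[:,:200]=0;m[:,290:]=0;m[:222]=0;m[240:]=0
pts=W[m][:,:2].astype(np.float32); print('handle',cv2.minAreaRect(pts),len(pts))
im2=im
save(im,'trayz.png',5,(195,155,295,240)); save(im,'box.png',5,(325,150,425,220))
E
```

```text
bench z 0.003346938313442329
caps
[162.7 198.5] 82 [0.5485 0.2974 0.0858] [179 186 176]
[131.5 220.9] 81 [0.4872 0.3838 0.086 ] [177 186 171]
[326.6 230.1] 84 [ 0.4569 -0.1566  0.0862] [179 188 180]
[365.3 235.1] 84 [ 0.4425 -0.2618  0.0862] [179 188 174]
[177.4 240.5] 86 [0.4317 0.2559 0.0861] [178 187 178]
loadedcaps
[ 69.2 121.9] 16 [0.7606 0.5467 0.1121] [135 117 105]
[350.1 140.9] 654 [ 0.6993 -0.2212  0.11  ] [178 187 197]
[269.3 179.8] 88 [ 5.958e-01 -4.000e-04  1.080e-01] [178 188 187]
[243.6 204.7] 84 [0.5285 0.0705 0.1082] [179 189 189]
red
[366.7 181. ] 49 [ 0.5901 -0.2651  0.102 ] [184  33  19]
[408.1 197.3] 54 [ 0.5436 -0.3571  0.1483] [174  18   0]
box
((0.534279465675354, -0.39138755202293396), (0.4256008267402649, 0.5185180306434631), 9.922255516052246) 2950
tray walls (z .045-.058)
((0.5531566739082336, 0.07286503911018372), (0.24397596716880798, 0.178174689412117), 88.26602935791016) 976
frame ((0.7184706926345825, 0.0733022391796112), (0.24367819726467133, 0.16373029351234436), 89.99713897705078) 613
handle ((0.4650993049144745, 0.07060457020998001), (0.11528017371892929, 0.02871553786098957), 89.51072692871094) 151
```

View pics/trayz.png

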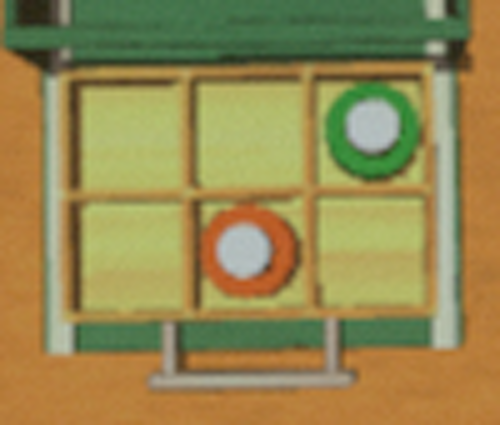

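View pics/box.png

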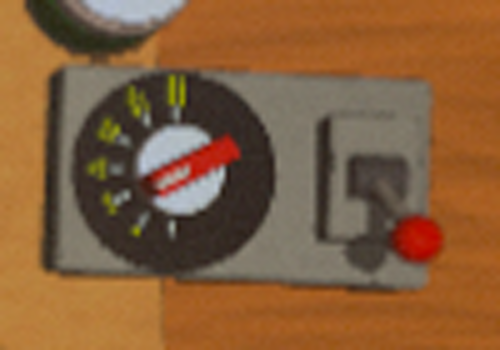

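The tray crop (5x, origin 195,155) puts the tray's outer wall corners at (62,72), (434,66), (63,320) and (435,315), with jars at (245,250) and (372,125). The box crop (5x, origin 325,150) puts the box-top corners at (63,68), (432,82), (428,288) and (55,270). The pointer end is at about (158,184), roughly number 2, and 4 is at (124,140).

```bash
cat >> h.py <<'E'
def plan(*wps):
    """wps: (x,y,z,yaw of tool y in world, deg) -> shift in tool axes + spin"""
    s=arm.observe(); R=cv2.Rodrigues(s['ee_rot'])[0]; p=s['position']
    y0=np.degrees(np.arctan2(R[1,1],R[0,1])); print('now',p.round(4),'yaw',y0.round(2),'clk',s['clock'],'tilt',R[:,2].round(4))
    for x,y,z,yaw in wps:
        d=R.T@(np.array([x,y,z])-p); print((x,y,z,yaw),'->',d.round(4),np.radians((y0-yaw+180)%360-180).round(4))
E
python3 - <<'E'
from h import *
im=cam('top')
c=np.array([on(im,195+u/5,155+v/5,.052) for u,v in [(62,72),(434,66),(63,320),(435,315)]]);print(c.round(4))
ce=c.mean(0); yv=(c[0]-c[1]+c[2]-c[3])[:2]; xv=(c[0]+c[1]-c[2]-c[3])[:2]
print('ctr',ce.round(4),'len',np.linalg.norm(yv)/2,np.linalg.norm(xv)/2,'yaw',np.degrees(np.arctan2(yv[1],yv[0])),np.degrees(np.arctan2(xv[1],xv[0])))
b=np.array([on(im,325+u/5,150+v/5,.05) for u,v in [(63,68),(432,82),(428,288),(55,270)]]);print(b.round(4)); print('box',b.mean(0).round(4))
for a,q in [(0,1),(3,2),(2,1),(3,0)]: d=b[q]-b[a];print(np.linalg.norm(d).round(4),np.degrees(np.arctan2(d[1],d[0])).round(1))
plan((.4317,.2559,.25,90),(.4317,.2559,.071,90))
E
```

```text
[[ 0.6322  0.1777  0.052 ]
 [ 0.6332 -0.0372  0.052 ]
 [ 0.4892  0.1774  0.052 ]
 [ 0.4901 -0.0359  0.052 ]]
ctr [0.5612 0.0705 0.052 ] len 0.21417618155540577 0.14302698964334593 yaw 90.25696828556582 -0.19470347628409135
[[ 0.6447 -0.1977  0.05  ]
 [ 0.6339 -0.4058  0.05  ]
 [ 0.5167 -0.3998  0.05  ]
 [ 0.5287 -0.1907  0.05  ]]
box [ 0.581  -0.2985  0.05  ]
0.2084 -93.0
0.2095 -93.3
0.1173 -2.9
0.1162 -3.4
now [0.1635 0.6029 0.2372] yaw 74.82 clk 0.2 tilt [-2.e-04 -1.e-03 -1.e+00]
(0.4317, 0.2559, 0.25, 90) -> [-0.3497 -0.2647 -0.0125] -0.2649
(0.4317, 0.2559, 0.071, 90) -> [-0.3496 -0.2645  0.1665] -0.2649
```

Call:
jog_arm --pt "-0.06 -0.05 -0.012 -0.1" --pt "-0.12 -0.09 -0.012 -0.2" --pt "-0.17 -0.13 -0.012 -0.265" --pt "-0.22 -0.17 -0.012 -0.265" --pt "-0.27 -0.21 -0.012 -0.265" --pt "-0.32 -0.24 -0.012 -0.265" --pt "-0.3497 -0.2647 -0.012 -0.265" --pt "-0.3497 -0.2647 -0.012 -0.265" --pt "-0.3497 -0.2647 -0.012 -0.265" --hand 0.07 --newtons 20

```text
clock: 1.32
position: [0.4315, 0.2564, 0.2497]
ee_rot: [-0.001, -3.141, -0.001]
force: [0.1, 1.4, 0.0]
width: 0.764
gripper_force: 0.0
```

```bash
cat > caps.py <<'E'
from h import *
def caps(n='top'):
    im=cam(n); W=world(im); hsv=cv2.cvtColor(im['color'],cv2.COLOR_RGB2HSV)
    white=(hsv[...,1]<60)&(hsv[...,2]>120)
    for nm,lo,hi in [('bench',.078,.095),('tray',.0965,.115)]:
        for b in slab(im,W,lo,hi,white): print(n,nm,b[0],b[1],b[2])
    return im
E
python3 - <<'E'
from caps import *
caps(); im=caps('wrist'); save(im,'w1.png')
plan((.4317,.2559,.25,90),(.4317,.2559,.071,90))
E
```

```text
top bench [162.8 198.5] 83 [0.5484 0.2973 0.0859]
top bench [131.5 220.9] 81 [0.4873 0.3838 0.0862]
top bench [326.6 230.2] 83 [ 0.4567 -0.1568  0.0859]
top bench [365.2 235.1] 86 [ 0.4426 -0.2616  0.0861]
top tray [ 79.1 105. ] 42 [0.8072 0.5205 0.1115]
top tray [ 73.9 119.7] 23 [0.7666 0.5344 0.1113]
top tray [350.  141.1] 663 [ 0.6989 -0.2209  0.1098]
top tray [269.3 179.9] 88 [ 5.955e-01 -2.000e-04  1.079e-01]
top tray [243.6 204.8] 84 [0.5285 0.0705 0.1083]
wrist bench [252.  178.6] 515 [0.4311 0.2578 0.0854]
wrist bench [361.7 224.8] 458 [0.486  0.3853 0.0854]
now [0.4308 0.2576 0.2496] yaw 90.14 clk 1.425 tilt [-6.e-04  4.e-04 -1.e+00]
(0.4317, 0.2559, 0.25, 90) -> [-0.0009 -0.0017 -0.0004] 0.0025
(0.4317, 0.2559, 0.071, 90) -> [-0.001  -0.0018  0.1786] 0.0025
```

Call:
jog_arm --pt "0 -0.001 0.05 0" --pt "0 -0.001 0.1 0" --pt "0 -0.001 0.14 0" --pt "0 -0.001 0.165 0" --pt "0 -0.001 0.1785 0" --pt "0 -0.001 0.1785 0" --pt "0 -0.001 0.1785 0"

```text
clock: 2.3
position: [0.4322, 0.256, 0.0721]
ee_rot: [-0.001, 3.14, 0.002]
force: [-0.1, 0.6, 1.2]
width: 0.762
gripper_force: 0.0
```

Call:
jog_arm --pt "0 0 0 0" --pt "0 0 0 0" --pt "0 0 0 0" --pt "0 0 0 0" --pt "0 0 0 0" --pt "0 0 -0.02 0" --pt "0 0 -0.06 0" --pt "0 0 -0.12 0" --pt "0 0 -0.178 0" --pt "0 0 -0.178 0" --pt "0 0 -0.178 0" --hand 0.0 --newtons 20

```text
clock: 3.68
position: [0.4312, 0.2548, 0.2484]
ee_rot: [0.0, -3.141, 0.001]
force: [-1.3, -0.5, -2.4]
width: 0.325
gripper_force: 19.9
```

```bash
python3 - <<'E'
from caps import *
im=cam('wrist'); save(im,'w2.png')
plan((.5262,.1405,.25,90),(.5262,.1405,.096,90))
E
```

```text
now [0.4309 0.2546 0.2478] yaw 90.01 clk 3.725 tilt [-0.0021 -0.0016 -1.    ]
(0.5262, 0.1405, 0.25, 90) -> [-0.0953 -0.1141 -0.0022] 0.0002
(0.5262, 0.1405, 0.096, 90) -> [-0.0956 -0.1139  0.1518] 0.0002
```

View pics/w2.png

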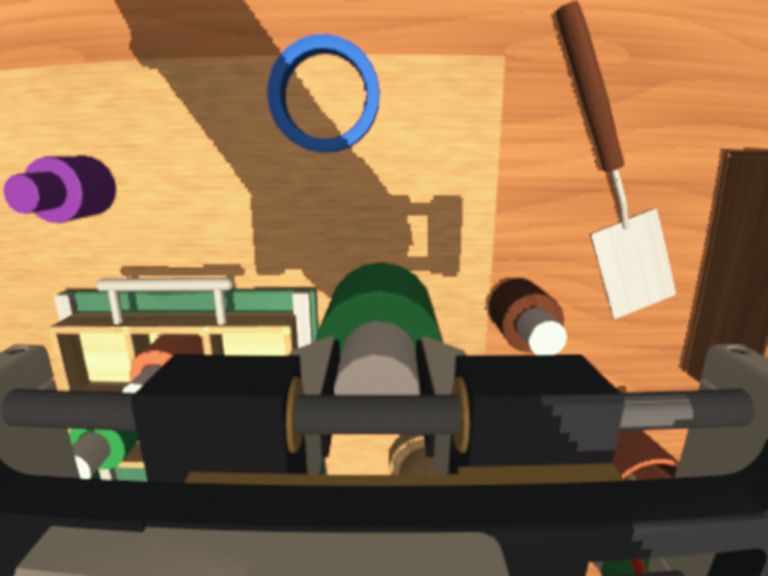

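The wrist view shows the green jar held upright by its cap at (380,350).

Call:
jog_arm --pt "-0.03 -0.04 0 0" --pt "-0.065 -0.08 0 0" --pt "-0.095 -0.1143 0 0" --pt "-0.095 -0.1143 0 0" --pt "-0.095 -0.1143 0.05 0" --pt "-0.095 -0.1143 0.1 0" --pt "-0.095 -0.1143 0.13 0" --pt "-0.095 -0.1143 0.145 0" --pt "-0.095 -0.1143 0.153 0" --pt "-0.095 -0.1143 0.153 0" --pt "-0.095 -0.1143 0.153 0"

```text
clock: 5.1
position: [0.5275, 0.1412, 0.0972]
ee_rot: [-0.0, 3.14, 0.001]
force: [-0.8, 0.2, -1.2]
width: 0.323
gripper_force: 20.0
```

```bash
python3 - <<'E'
from caps import *
s=arm.observe(); print(s['position'],s['force'],s['gripper_force'])
E
```

```text
[0.52750709 0.14119079 0.09721532] [-0.8239507   0.18760629 -1.1518023 ] 19.96295303106308
```

Call:
jog_arm --pt "0 0 0.002 0" --pt "0 0 0.003 0" --pt "0 0 0.003 0"

```text
clock: 5.48
position: [0.5268, 0.1409, 0.0933]
ee_rot: [-0.0, 3.142, 0.0]
force: [-0.0, 0.4, -1.7]
width: 0.32
gripper_force: 20.0
```

Call:
jog_arm --pt "0 0 0 0" --pt "0 0 0 0" --pt "0 0 0 0" --pt "0 0 -0.02 0" --pt "0 0 -0.06 0" --pt "0 0 -0.11 0" --pt "0 0 -0.155 0" --pt "0 0.05 -0.155 0" --pt "0 0.1 -0.155 0" --pt "-0.021 0.13 -0.155 0" --pt "-0.021 0.13 -0.155 0" --hand 0.048

```text
clock: 6.85
position: [0.548, 0.2738, 0.2477]
ee_rot: [0.006, -3.142, -0.001]
force: [-0.8, -0.6, -0.1]
width: 0.523
gripper_force: 0.0
```

```bash
python3 - <<'E'
from caps import *
caps(); caps('wrist'); im=cam('side'); save(im,'s1.png')
plan((.548,.2975,.071,90))
E
```

```text
top bench [326.5 230.1] 83 [ 0.4569 -0.1566  0.086 ]
top bench [365.2 235.1] 85 [ 0.4425 -0.2614  0.0865]
top tray [ 79.  104.8] 44 [0.8079 0.5208 0.1113]
top tray [ 73.6 119.8] 16 [0.7663 0.5346 0.1121]
top tray [350.  141.1] 665 [ 0.6989 -0.2208  0.1098]
top tray [269.3 180. ] 89 [ 5.955e-01 -2.000e-04  1.080e-01]
top tray [243.6 204.7] 85 [0.5285 0.0705 0.1082]
top tray [218.5 205.5] 87 [0.5271 0.1391 0.108 ]
wrist bench [360.8 122.4] 634 [0.4867 0.3853 0.0853]
wrist bench [276.8 179.1] 502 [0.5478 0.2989 0.0854]
wrist tray [124.1 164.2] 655 [0.5269 0.1425 0.107 ]
wrist tray [ 60.1 165.9] 593 [0.5281 0.0736 0.107 ]
wrist tray [ 12.3 222.3] 320 [0.5917 0.0028 0.107 ]
now [0.5477 0.2697 0.248 ] yaw 89.94 clk 7.0 tilt [-4.e-04 -9.e-04 -1.e+00]
(0.548, 0.2975, 0.071, 90) -> [-0.0004  0.028   0.177 ] -0.001
```

Call:
jog_arm --pt "0 0.0268 0.0 0" --pt "0 0.0268 0.05 0" --pt "0 0.0268 0.1 0" --pt "0 0.0268 0.14 0" --pt "0 0.0268 0.165 0" --pt "0 0.0268 0.177 0" --pt "0 0.0268 0.177 0" --pt "0 0.0268 0.177 0" --hand 0.065

```text
clock: 8.0
position: [0.5485, 0.2982, 0.0725]
ee_rot: [0.0, 3.14, 0.002]
force: [1.1, -0.2, 0.2]
width: 0.707
gripper_force: 0.0
```

Call:
jog_arm --pt "0 0 0 0" --pt "0 0 0 0" --pt "0 0 0 0" --pt "0 0 0 0" --pt "0 0 0 0" --pt "0 0 -0.02 0" --pt "0 0 -0.06 0" --pt "0 0 -0.12 0" --pt "0 0 -0.178 0" --pt "0 0 -0.178 0" --pt "0 0 -0.178 0" --hand 0.0 --newtons 20

```text
clock: 9.38
position: [0.5471, 0.2974, 0.2482]
ee_rot: [0.0, -3.14, 0.001]
force: [0.0, -0.1, -3.5]
width: 0.316
gripper_force: 19.9
```

```bash
python3 - <<'E'
from caps import *
plan((.5962,.1405,.25,90),(.5962,.1405,.0935,90))
E
```

```text
now [0.5471 0.2974 0.2482] yaw 90.01 clk 9.375 tilt [-1.4e-03 -8.0e-04 -1.0e+00]
(0.5962, 0.1405, 0.25, 90) -> [-0.0491 -0.1569 -0.0017] 0.0002
(0.5962, 0.1405, 0.0935, 90) -> [-0.0493 -0.1567  0.1548] 0.0002
```

Call:
jog_arm --pt "0 -0.05 0 0" --pt "0 -0.1 0 0" --pt "-0.03 -0.157 0 0" --pt "-0.049 -0.157 0 0" --pt "-0.049 -0.157 0 0" --pt "-0.049 -0.157 0.05 0" --pt "-0.049 -0.157 0.1 0" --pt "-0.049 -0.157 0.13 0" --pt "-0.049 -0.157 0.147 0" --pt "-0.049 -0.157 0.155 0" --pt "-0.049 -0.157 0.155 0" --pt "-0.049 -0.157 0.155 0"

```text
clock: 10.88
position: [0.5974, 0.1409, 0.0952]
ee_rot: [-0.0, 3.14, 0.001]
force: [-0.2, -1.0, -2.3]
width: 0.322
gripper_force: 20.0
```

Call:
jog_arm --pt "0 0 0 0" --pt "0 0 0 0" --pt "0 0 0 0" --pt "0 0 -0.02 0" --pt "0 0 -0.06 0" --pt "0 0 -0.11 0" --pt "0 0 -0.155 0" --pt "0.05 -0.05 -0.155 0" --pt "0.1 -0.1 -0.155 0" --pt "0.139 -0.15 -0.155 0" --pt "0.139 -0.2 -0.155 0" --pt "0.139 -0.25 -0.155 0" --pt "0.139 -0.297 -0.155 0" --pt "0.139 -0.297 -0.155 0" --pt "0.139 -0.297 -0.155 0" --hand 0.048

```text
clock: 12.75
position: [0.4578, -0.1558, 0.2492]
ee_rot: [-0.0, -3.142, -0.001]
force: [-0.3, -0.0, 0.0]
width: 0.523
gripper_force: 0.0
```

```bash
python3 - <<'E'
from caps import *
caps(); caps('wrist')
plan((.4568,-.1566,.071,90))
E
```

```text
top bench [131.5 220.8] 82 [0.4874 0.3838 0.0858]
top tray [ 79.1 104.7] 38 [0.8081 0.5204 0.1117]
top tray [ 72.3 120.4] 31 [0.7649 0.539  0.1109]
top tray [350.  141.1] 669 [ 0.6989 -0.2208  0.1098]
top tray [218.5 180.1] 84 [0.5965 0.1387 0.1082]
top tray [269.4 179.4] 85 [ 0.5969 -0.0006  0.1083]
top tray [218.4 205.3] 87 [0.5278 0.1392 0.1081]
top tray [243.6 204.4] 85 [0.5295 0.0706 0.1083]
wrist bench [154.1 164.2] 526 [ 0.4417 -0.2609  0.0853]
wrist bench [250.2 176.6] 496 [ 0.4557 -0.1566  0.0854]
wrist tray [507.4 233.8] 48 [0.5171 0.1413 0.1072]
wrist tray [451.  244.9] 459 [0.5294 0.0716 0.1074]
now [ 0.458  -0.1549  0.2492] yaw 90.12 clk 12.85 tilt [-1.e-04  6.e-04 -1.e+00]
(0.4568, -0.1566, 0.071, 90) -> [ 0.0012 -0.0018  0.1782] 0.002
```

Call:
jog_arm --pt "0.001 -0.001 0.05 0" --pt "0.001 -0.001 0.1 0" --pt "0.001 -0.001 0.14 0" --pt "0.001 -0.001 0.165 0" --pt "0.001 -0.001 0.178 0" --pt "0.001 -0.001 0.178 0" --pt "0.001 -0.001 0.178 0" --hand 0.065

```text
clock: 13.72
position: [0.4576, -0.1572, 0.0721]
ee_rot: [-0.001, 3.14, -0.0]
force: [1.0, 0.4, -0.7]
width: 0.708
gripper_force: 0.0
```

Call:
jog_arm --pt "0 0 0 0" --pt "0 0 0 0" --pt "0 0 0 0" --pt "0 0 0 0" --pt "0 0 0 0" --pt "0 0 -0.02 0" --pt "0 0 -0.06 0" --pt "0 0 -0.12 0" --pt "0 0 -0.178 0" --pt "0 0 -0.178 0" --pt "0 0 -0.178 0" --hand 0.0 --newtons 20

```text
clock: 15.1
position: [0.4563, -0.157, 0.2485]
ee_rot: [0.001, -3.141, -0.001]
force: [0.6, -0.3, -2.2]
width: 0.319
gripper_force: 20.0
```

```bash
python3 - <<'E'
from caps import *
plan((.5972,.0705,.25,90),(.5972,.0705,.0935,90))
E
```

```text
now [ 0.4563 -0.157   0.2485] yaw 90.02 clk 15.1 tilt [-8.e-04  5.e-04 -1.e+00]
(0.5972, 0.0705, 0.25, 90) -> [-0.141   0.2275 -0.0015] 0.0003
(0.5972, 0.0705, 0.0935, 90) -> [-0.1411  0.2274  0.155 ] 0.0003
```

Call:
jog_arm --pt "-0.03 0.05 0 0" --pt "-0.06 0.1 0 0" --pt "-0.1 0.15 0 0" --pt "-0.12 0.19 0 0" --pt "-0.14 0.2275 0 0" --pt "-0.14 0.2275 0 0" --pt "-0.14 0.2275 0.05 0" --pt "-0.14 0.2275 0.1 0" --pt "-0.14 0.2275 0.13 0" --pt "-0.14 0.2275 0.147 0" --pt "-0.14 0.2275 0.155 0" --pt "-0.14 0.2275 0.155 0" --pt "-0.14 0.2275 0.155 0"

```text
clock: 16.73
position: [0.6095, 0.0691, 0.1007]
ee_rot: [0.003, 3.116, 0.002]
force: [22.7, -0.4, 30.0]
width: 0.319
gripper_force: 42.7
```

Call:
jog_arm --pt "0 0 0 0" --pt "0 0 0 0" --pt "0 0 0 0" --pt "0 0 -0.02 0" --pt "0 0 -0.06 0" --pt "0 0 -0.11 0" --pt "0 0 -0.155 0" --pt "0.05 -0.05 -0.155 0" --pt "0.1 -0.1 -0.155 0" --pt "0.139 -0.15 -0.155 0" --pt "0.154 -0.2 -0.155 0" --pt "0.154 -0.25 -0.155 0" --pt "0.154 -0.3 -0.155 0" --pt "0.154 -0.332 -0.155 0" --pt "0.154 -0.332 -0.155 0" --pt "0.154 -0.332 -0.155 0" --hand 0.048

```text
clock: 18.73
position: [0.4418, -0.2609, 0.2479]
ee_rot: [-0.0, -3.139, -0.002]
force: [-0.3, 0.6, 0.3]
width: 0.522
gripper_force: 0.0
```

```bash
python3 - <<'E'
from caps import *
caps(); caps('wrist')
plan((.4423,-.2614,.071,90))
E
```

```text
top bench [131.4 220.9] 80 [0.4871 0.3838 0.0862]
top tray [ 79.3 105.5] 35 [0.8061 0.5201 0.1111]
top tray [ 70.9 121.2] 23 [0.7626 0.5426 0.1108]
top tray [350.1 141. ] 674 [ 0.6991 -0.221   0.1101]
top tray [269.3 180.3] 86 [ 5.945e-01 -4.000e-04  1.079e-01]
top tray [218.6 180.7] 83 [0.5949 0.1386 0.108 ]
top tray [242.6 181.4] 81 [0.5924 0.0727 0.1085]
top tray [243.6 205. ] 85 [0.5277 0.0705 0.108 ]
top tray [218.4 205.8] 88 [0.5265 0.1392 0.1083]
wrist bench [250.6 178.1] 497 [ 0.4411 -0.2614  0.0854]
wrist tray [266.3 295.5] 50 [ 0.5788 -0.243   0.1024]
now [ 0.4425 -0.2604  0.2485] yaw 90.09 clk 18.825 tilt [-0.0014  0.0012 -1.    ]
(0.4423, -0.2614, 0.071, 90) -> [-0.     -0.0012  0.1775] 0.0016
```

```bash
python3 - <<'E'
from caps import *
im=cam('side'); save(im,'s2.png',3,(200,100,400,290))
E
```

```text
(no output)
```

View pics/s2.png

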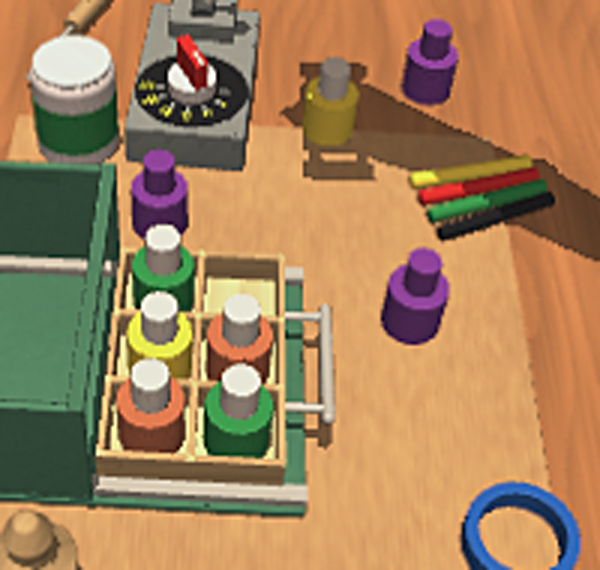

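All five jars stand upright in their cells, and the empty one is at (245,285) in the crop. Next I pick up the last spare and come down in stages.

Call:
jog_arm --pt "0 -0.001 0.05 0" --pt "0 -0.001 0.1 0" --pt "0 -0.001 0.14 0" --pt "0 -0.001 0.165 0" --pt "0 -0.001 0.1775 0" --pt "0 -0.001 0.1775 0" --pt "0 -0.001 0.1775 0" --hand 0.065

```text
clock: 19.75
position: [0.4436, -0.263, 0.0727]
ee_rot: [-0.001, 3.14, -0.001]
force: [0.6, -0.4, 0.1]
width: 0.708
gripper_force: 0.0
```

Call:
jog_arm --pt "0 0 0 0" --pt "0 0 0 0" --pt "0 0 0 0" --pt "0 0 0 0" --pt "0 0 0 0" --pt "0 0 -0.02 0" --pt "0 0 -0.06 0" --pt "0 0 -0.12 0" --pt "0 0 -0.178 0" --pt "0 0 -0.178 0" --pt "0 0 -0.178 0" --hand 0.0 --newtons 20

```text
clock: 21.12
position: [0.4423, -0.2623, 0.2487]
ee_rot: [0.001, -3.141, -0.001]
force: [-0.3, 1.0, -2.9]
width: 0.321
gripper_force: 19.9
```

```bash
python3 - <<'E'
from caps import *
plan((.5255,.0002,.25,90),(.5255,.0002,.0935,90))
E
```

```text
now [ 0.4423 -0.2623  0.2487] yaw 90.02 clk 21.125 tilt [-1.1e-03  8.0e-04 -1.0e+00]
(0.5255, 0.0002, 0.25, 90) -> [-0.0833  0.2624 -0.0011] 0.0004
(0.5255, 0.0002, 0.0935, 90) -> [-0.0835  0.2623  0.1554] 0.0004
```

Call:
jog_arm --pt "-0.02 0.05 0 0" --pt "-0.03 0.1 0 0" --pt "-0.05 0.15 0 0" --pt "-0.06 0.2 0 0" --pt "-0.083 0.24 0 0" --pt "-0.083 0.262 0 0" --pt "-0.083 0.262 0 0" --pt "-0.083 0.262 0 0" --pt "-0.083 0.262 0.05 0" --pt "-0.083 0.262 0.09 0" --pt "-0.083 0.262 0.11 0" --pt "-0.083 0.262 0.11 0" --pt "-0.083 0.262 0.11 0"

```text
clock: 22.75
position: [0.5263, -0.0017, 0.1405]
ee_rot: [0.002, 3.141, -0.0]
force: [0.2, -0.3, -1.6]
width: 0.323
gripper_force: 20.0
```

```bash
python3 - <<'E'
from caps import *
plan((.5255,.0002,.0935,90)); print(arm.observe()['force'])
E
```

```text
now [ 0.5263 -0.0017  0.1405] yaw 89.93 clk 22.75 tilt [ 1.e-03 -2.e-04 -1.e+00]
(0.5255, 0.0002, 0.0935, 90) -> [0.0008 0.0019 0.047 ] -0.0013
[ 0.2238071  -0.29694039 -1.60045827]
```

Call:
jog_arm --pt "0 0.001 0.015 0" --pt "0 0.001 0.027 0" --pt "0 0.001 0.036 0" --pt "0 0.001 0.043 0" --pt "0 0.001 0.046 0" --pt "0 0.001 0.046 0" --pt "0 0.001 0.046 0"

```text
clock: 23.62
position: [0.526, 0.0002, 0.0938]
ee_rot: [-0.0, 3.141, -0.0]
force: [0.4, -1.3, -2.5]
width: 0.325
gripper_force: 20.0
```

Call:
jog_arm --pt "0 0 0 0" --pt "0 0 0 0" --pt "0 0 0 0" --pt "0 0 -0.02 0" --pt "0 0 -0.06 0" --pt "0 0 -0.11 0" --pt "0 0 -0.155 0" --pt "0.03 0.07 -0.155 0" --pt "0.06 0.12 -0.155 0" --pt "0.06 0.17 -0.155 0" --pt "0.06 0.23 -0.155 0" --pt "0.06 0.28 -0.155 0" --pt "0.06 0.28 -0.155 0" --pt "0.06 0.28 -0.155 0" --hand 0.048

```text
clock: 25.38
position: [0.4659, 0.2795, 0.2486]
ee_rot: [-0.0, -3.141, 0.001]
force: [-0.2, -1.4, 1.5]
width: 0.52
gripper_force: 0.0
```

```bash
python3 - <<'E'
from caps import *
im=caps(); W=world(im); hsv=cv2.cvtColor(im['color'],cv2.COLOR_RGB2HSV)
pur=(hsv[...,0]>130)&(hsv[...,0]<160)&(hsv[...,1]>100)
print('purple');[print(*b) for b in slab(im,W,.078,.095,pur)]
m=(W[...,2]>.03)&(W[...,2]<.06)&(hsv[...,1]<80);m[:,:200]=0;m[:,290:]=0;m[:226]=0;m[236:]=0
print('handle',W[m].mean(0),W[m].min(0),W[m].max(0),m.sum())
plan((.425,.0705,.25,90),(.425,.0705,.041,90))
E
```

```text
top tray [ 78.3 100.1] 15 [0.8211 0.5231 0.1107]
top tray [ 73.8 119.8] 20 [0.7662 0.5343 0.1116]
top tray [350. 141.] 666 [ 0.6991 -0.2208  0.1098]
top tray [269.3 180. ] 90 [ 5.954e-01 -3.000e-04  1.077e-01]
top tray [218.6 180.7] 84 [0.595  0.1385 0.1079]
top tray [242.6 181.3] 84 [0.5925 0.0727 0.1079]
top tray [243.5 204.9] 83 [0.528  0.0707 0.1083]
top tray [218.5 205.7] 83 [0.5267 0.139  0.1078]
top tray [269.7 205.6] 80 [ 0.5256 -0.0007  0.1084]
purple
[307.8  90.8] 92 [ 0.8473 -0.1116  0.0853] [140  60 142]
[310.4 176.2] 86 [ 0.6063 -0.115   0.0857] [154  75 155]
[273.7 260.9] 92 [ 0.3737 -0.01    0.0862] [155  75 156]
[393.6 275. ] 96 [ 0.3348 -0.3342  0.0861] [136  56 140]
handle [0.45709222 0.06935031 0.04769664] [0.4510367  0.0130365  0.04113924] [0.46851178 0.12828846 0.05336692] 131
now [0.466  0.2789 0.2487] yaw 89.92 clk 25.425 tilt [ 0.e+00 -7.e-04 -1.e+00]
(0.425, 0.0705, 0.25, 90) -> [ 0.0408 -0.2084 -0.0012] -0.0013
(0.425, 0.0705, 0.041, 90) -> [ 0.0408 -0.2083  0.2078] -0.0013
```

Call:
jog_arm --pt "0.041 -0.05 0 0" --pt "0.041 -0.1 0 0" --pt "0.041 -0.15 0 0" --pt "0.041 -0.204 0 0" --pt "0.041 -0.204 0 0" --pt "0.041 -0.204 0.05 0" --pt "0.041 -0.204 0.1 0" --pt "0.041 -0.204 0.15 0" --pt "0.041 -0.204 0.19 0" --pt "0.041 -0.204 0.207 0" --pt "0.041 -0.204 0.207 0" --pt "0.041 -0.204 0.207 0" --hand 0.02

```text
clock: 26.92
position: [0.4253, 0.0762, 0.0425]
ee_rot: [0.001, 3.141, 0.001]
force: [0.6, 0.1, 0.2]
width: 0.217
gripper_force: 0.0
```

Call:
jog_arm --pt "-0.01 0 0 0" --pt "-0.018 0 0 0" --pt "-0.025 0 0 0" --pt "-0.035 0 0 0" --pt "-0.045 0 0 0" --pt "-0.055 0 0 0" --pt "-0.065 0 0 0" --pt "-0.075 0 0 0" --pt "-0.075 0 0 0"

```text
clock: 28.05
position: [0.5016, 0.0759, 0.0418]
ee_rot: [0.001, 3.139, -0.0]
force: [0.3, 0.0, -0.2]
width: 0.218
gripper_force: 0.0
```

```bash
python3 - <<'E'
from caps import *
caps(); plan((.588,.075,.041,90))
E
```

```text
top bench [131.5 220.8] 82 [0.4874 0.3836 0.0862]
top tray [ 78.9 104.1] 38 [0.81   0.5211 0.1111]
top tray [350. 141.] 671 [ 0.699  -0.2209  0.1098]
top tray [218.5 156.2] 65 [0.6624 0.1385 0.1081]
top tray [268.8 155.3] 64 [6.632e-01 4.000e-04 1.080e-01]
top tray [242.2 156.4] 62 [0.6611 0.0732 0.1081]
top tray [218. 182.] 89 [0.5914 0.1401 0.1081]
top tray [243.3 181.4] 84 [0.5923 0.0708 0.108 ]
top tray [269.4 182.1] 84 [ 0.5895 -0.0006  0.1082]
now [0.5009 0.0758 0.0418] yaw 89.96 clk 28.1 tilt [ 1.6e-03 -4.0e-04 -1.0e+00]
(0.588, 0.075, 0.041, 90) -> [-0.0871 -0.0007  0.0009] -0.0006
```

Call:
jog_arm --pt "-0.01 0 0 0" --pt "-0.02 0 0 0" --pt "-0.03 0 0 0" --pt "-0.04 0 0 0" --pt "-0.05 0 0 0" --pt "-0.06 0 0 0" --pt "-0.068 0 0 0" --pt "-0.074 0 0 0" --pt "-0.078 0 0 0" --pt "-0.08 0 0 0" --pt "-0.08 0 0 0"

```text
clock: 29.48
position: [0.5802, 0.0763, 0.0419]
ee_rot: [-0.0, 3.141, 0.0]
force: [-1.0, -0.2, -1.6]
width: 0.218
gripper_force: 0.5
```

Call:
jog_arm --pt "-0.002 0 0 0" --pt "-0.004 0 0 0" --pt "-0.006 0 0 0" --pt "-0.006 0 0 0"

```text
clock: 29.98
position: [0.5864, 0.0763, 0.0418]
ee_rot: [-0.0, 3.141, 0.0]
force: [-1.1, 1.1, -0.8]
width: 0.214
gripper_force: 0.5
```

Call:
jog_arm --pt "-0.001 0 0 0" --pt "-0.002 0 0 0" --pt "-0.003 0 0 0" --pt "-0.003 0 0 0"

```text
clock: 30.48
position: [0.5886, 0.0763, 0.0417]
ee_rot: [0.0, -3.141, -0.0]
force: [-3.7, 0.4, 2.9]
width: 0.222
gripper_force: 1.9
```

```bash
python3 - <<'E'
from caps import *
caps(); print(arm.observe()['force'])
E
```

```text
top bench [131.5 220.8] 82 [0.4874 0.3837 0.0861]
top tray [ 79.8 102.6] 16 [0.814  0.5187 0.1117]
top tray [ 72.  120.8] 28 [0.7636 0.5394 0.1114]
top tray [268.3 125.7] 86 [0.7451 0.0008 0.1081]
top tray [217.7 126.5] 82 [0.7447 0.1402 0.1079]
top tray [241.4 127.3] 83 [0.7418 0.075  0.1077]
top tray [350.1 141. ] 667 [ 0.6992 -0.221   0.11  ]
top tray [242.7 147.7] 30 [0.685  0.0718 0.1078]
top tray [268.7 151.5] 84 [6.737e-01 6.000e-04 1.079e-01]
[-3.6815997   0.97048167  3.38302655]
```

Call:
jog_arm --pt "-0.001 0 0 0" --pt "-0.002 0 0 0" --pt "-0.003 0 0 0" --pt "-0.003 0 0 0"

```text
clock: 31.02
position: [0.5889, 0.0763, 0.0414]
ee_rot: [0.001, -3.136, -0.0]
force: [-12.7, 1.2, 10.2]
width: 0.222
gripper_force: 6.6
```

Call:
jog_arm --pt "0.003 0 0 0" --pt "0.02 0 0 0" --pt "0.06 0 0 0" --pt "0.09 0 -0.02 0" --pt "0.09 0 -0.07 0" --pt "0.09 0 -0.12 0" --pt "0.09 0 -0.17 0" --pt "0.09 0 -0.21 0" --pt "0.07 -0.05 -0.21 0" --pt "0.05 -0.1 -0.21 0" --pt "0.03 -0.15 -0.21 0" --pt "0.01 -0.2 -0.21 0" --pt "0.006 -0.25 -0.21 0" --pt "0.006 -0.3 -0.21 0" --pt "0.006 -0.335 -0.21 0" --pt "0.006 -0.335 -0.21 0" --pt "0.006 -0.335 -0.21 0" --hand 0.07

```text
clock: 33.15
position: [0.5864, -0.2585, 0.2517]
ee_rot: [-0.0, 3.141, 0.0]
force: [0.3, 0.7, -0.1]
width: 0.763
gripper_force: 0.0
```

```bash
cat > tim.py <<'E'
from caps import *
def timer():
    im=cam('wrist'); W=world(im); hsv=cv2.cvtColor(im['color'],cv2.COLOR_RGB2HSV)
    m=(W[...,2]>.096)&(W[...,2]<.107)&(abs(W[...,0]-.583)<.045)&(abs(W[...,1]+.259)<.045)
    pts=W[m][:,:2].astype(np.float32); r=cv2.minAreaRect(pts); print('bar',r,m.sum())
    c=pts.mean(0); u,s,vt=np.linalg.svd(pts-c,full_matrices=False); print('ctr',c,'dir',np.degrees(np.arctan2(vt[0,1],vt[0,0])))
    wh=m&(hsv[...,1]<90)&(hsv[...,2]>130); print('white',W[wh].mean(0),wh.sum())
    d=W[wh].mean(0)[:2]-c; a=np.degrees(np.arctan2(d[1],d[0])); print('pointer dir',a,'setting(num)',((-3.1-180-a)%360)/30)
    return im
E
python3 - <<'E'
from tim import *
im=timer(); save(im,'w3.png'); plan((.583,-.2586,.25,90))
E
```

```text
bar ((0.5858623385429382, -0.2560637891292572), (0.014376828446984291, 0.04964924976229668), 26.541364669799805) 633
ctr [ 0.5850161 -0.2558755] dir 116.63621
white [ 0.58018456 -0.24289449  0.10186581] 77
pointer dir 110.41520842045882 setting(num) 2.21615971931804
now [ 0.5865 -0.2577  0.2517] yaw 90.08 clk 33.2 tilt [ 7.e-04  4.e-04 -1.e+00]
(0.583, -0.2586, 0.25, 90) -> [ 0.0035 -0.0009  0.0017] 0.0014
```

View pics/w3.png

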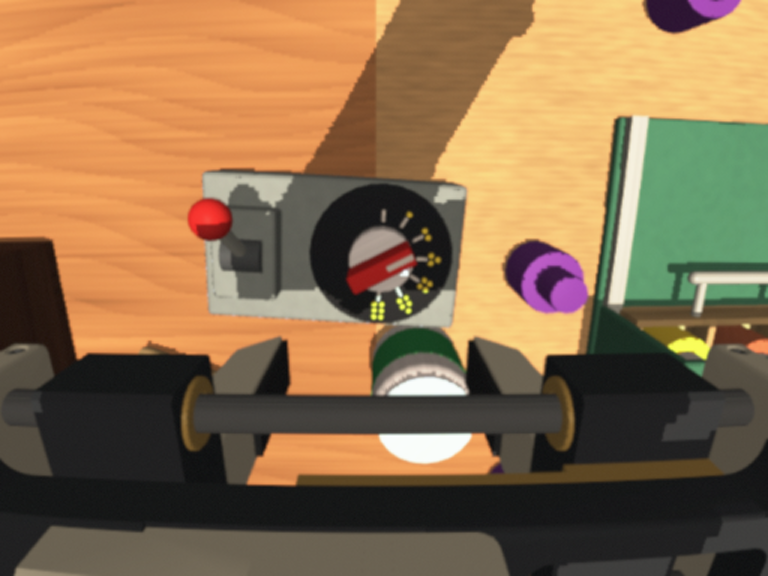

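The wrist view shows the red bar at (382,268) with its pointer at (398,264), on the third tick (2 dots). The lever ball is at (210,218).

```bash
python3 - <<'E'
from tim import *
print(arm.observe()['joints'].round(3)); plan((.5858,-.2561,.25,26.6),(.5858,-.2561,.084,26.6))
E
```

```text
[ 0.004  0.475  0.498  1.542 -0.238  1.185  2.118]
now [ 0.5865 -0.2577  0.2517] yaw 90.08 clk 33.2 tilt [ 7.e-04  4.e-04 -1.e+00]
(0.5858, -0.2561, 0.25, 26.6) -> [0.0007 0.0016 0.0017] 1.1079
(0.5858, -0.2561, 0.084, 26.6) -> [0.0008 0.0015 0.1677] 1.1079
```

Call:
jog_arm --pt "0.0005 0.0015 0 0.18" --pt "0.0005 0.0015 0 0.36" --pt "0.0005 0.0015 0 0.54" --pt "0.0005 0.0015 0 0.72" --pt "0.0005 0.0015 0 0.9" --pt "0.0005 0.0015 0 1.05" --pt "0.0005 0.0015 0 1.108" --pt "0.0005 0.0015 0 1.108" --pt "0.0005 0.0015 0.05 1.108" --pt "0.0005 0.0015 0.1 1.108" --pt "0.0005 0.0015 0.1 1.108" --pt "0.0005 0.0015 0.1 1.108" --hand 0.045

```text
clock: 34.7
position: [0.5863, -0.2577, 0.1536]
ee_rot: [1.65, 2.671, 0.0]
force: [0.3, -0.6, 1.1]
width: 0.485
gripper_force: 0.0
```

```bash
python3 - <<'E'
from tim import *
plan((.5858,-.2561,.084,26.6))
E
```

```text
now [ 0.5863 -0.2577  0.1536] yaw 26.58 clk 34.7 tilt [ 1.8e-03 -9.0e-04 -1.0e+00]
(0.5858, -0.2561, 0.084, 26.6) -> [0.0017 0.0002 0.0696] -0.0004
```

Call:
jog_arm --pt "0.001 0 0.03 0" --pt "0.001 0 0.055 0" --pt "0.001 0 0.069 0" --pt "0.001 0 0.069 0" --pt "0.001 0 0.069 0"

```text
clock: 35.33
position: [0.5857, -0.257, 0.0842]
ee_rot: [1.651, 2.67, 0.001]
force: [-0.4, 0.3, -0.4]
width: 0.489
gripper_force: 0.0
```

Call:
jog_arm --pt "0 0 0 0" --pt "0 0 0 0" --pt "0 0 0 0" --pt "0 0 0 0" --pt "0 0 0 0" --pt "0 0 0 0" --hand 0.0 --newtons 15

```text
clock: 36.08
position: [0.5857, -0.256, 0.0829]
ee_rot: [1.651, 2.672, 0.001]
force: [4.1, 2.5, 0.1]
width: 0.148
gripper_force: 15.0
```

Gripped. Now I turn it clockwise by about 60° (1.05 rad).

Call:
jog_arm --pt "0 0 0 0.12" --pt "0 0 0 0.24" --pt "0 0 0 0.36" --pt "0 0 0 0.48" --pt "0 0 0 0.6" --pt "0 0 0 0.72" --pt "0 0 0 0.84" --pt "0 0 0 0.95" --pt "0 0 0 1.02" --pt "0 0 0 1.045" --pt "0 0 0 1.045" --pt "0 0 0 1.045"

```text
clock: 37.58
position: [0.5857, -0.256, 0.0829]
ee_rot: [2.764, 1.493, 0.002]
force: [5.2, 2.1, 1.3]
width: 0.152
gripper_force: 15.0
```

Call:
jog_arm --pt "0 0 0 0" --pt "0 0 0 0" --pt "0 0 0 0" --pt "0 0 -0.03 0" --pt "0 0 -0.08 0" --pt "0 0 -0.13 0" --pt "0 0 -0.165 0" --pt "0 0 -0.165 0" --pt "0 0 -0.165 0" --hand 0.045

```text
clock: 38.7
position: [0.5846, -0.256, 0.2469]
ee_rot: [-2.764, -1.49, 0.0]
force: [0.4, -0.4, -0.7]
width: 0.49
gripper_force: 0.0
```

```bash
python3 - <<'E'
from tim import *
im=timer(); save(im,'w4.png'); plan((.5858,-.2561,.25,-33.4))
E
```

```text
bar ((0.5858525037765503, -0.2557721436023712), (0.049480222165584564, 0.013776064850389957), 56.88241195678711) 652
ctr [ 0.586332   -0.25519514] dir -123.32983
white [ 0.59389086 -0.24376712  0.10217059] 76
pointer dir 56.51816157781932 setting(num) 4.012727947406023
now [ 0.5844 -0.2558  0.2464] yaw -33.35 clk 38.75 tilt [-0.0016  0.0011 -1.    ]
(0.5858, -0.2561, 0.25, -33.4) -> [ 0.0006  0.0013 -0.0036] 0.0009
```

View pics/w4.png

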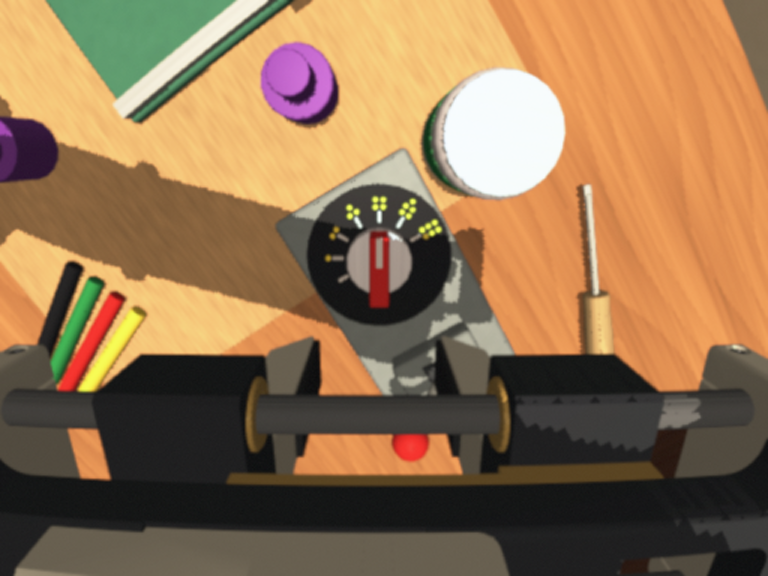

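The pointer at (380,250) lies on the 4-dot tick at (380,215), so the setting is 4. Next is the lever.

```bash
python3 - <<'E'
from tim import *
plan((.50,-.361,.25,-93.1),(.50,-.361,.139,-93.1))
E
```

```text
now [ 0.5844 -0.2558  0.2464] yaw -33.35 clk 38.75 tilt [-0.0016  0.0011 -1.    ]
(0.5, -0.361, 0.25, -93.1) -> [-0.1342 -0.0127 -0.0035] 1.0429
(0.5, -0.361, 0.139, -93.1) -> [-0.1342 -0.0125  0.1075] 1.0429
```

Call:
jog_arm --pt "-0.04 -0.004 0 0.17" --pt "-0.08 -0.008 0 0.34" --pt "-0.12 -0.012 0 0.51" --pt "-0.134 -0.0125 0 0.68" --pt "-0.134 -0.0125 0 0.85" --pt "-0.134 -0.0125 0 1.0" --pt "-0.134 -0.0125 0 1.043" --pt "-0.134 -0.0125 0 1.043" --pt "-0.134 -0.0125 0.05 1.043" --pt "-0.134 -0.0125 0.1 1.043" --pt "-0.134 -0.0125 0.1075 1.043" --pt "-0.134 -0.0125 0.1075 1.043" --pt "-0.134 -0.0125 0.1075 1.043" --hand 0.0

```text
clock: 40.38
position: [0.5014, -0.3625, 0.1422]
ee_rot: [3.139, -0.085, 0.003]
force: [0.4, 0.0, 1.3]
width: 0.009
gripper_force: 0.0
```

```bash
python3 - <<'E'
from caps import *
plan((.592,-.363,.14,-93.1))
im=caps()
W=world(im);hsv=cv2.cvtColor(im['color'],cv2.COLOR_RGB2HSV)
red=(hsv[...,1]>180)&((hsv[...,0]<5)|(hsv[...,0]>174))&(hsv[...,2]>120)
[print(*b) for b in slab(im,W,.08,.2,red,8)]
E
```

```text
now [ 0.5014 -0.3625  0.1422] yaw -93.1 clk 40.375 tilt [ 0.002  -0.0018 -1.    ]
(0.592, -0.363, 0.14, -93.1) -> [ 0.0905 -0.0044  0.0024] -0.0001
top bench [131.5 220.8] 81 [0.4873 0.3836 0.0862]
top tray [ 75.1 113. ] 85 [0.7852 0.5313 0.1114]
top tray [268.3 125.6] 88 [0.7453 0.0008 0.108 ]
top tray [217.7 126.6] 83 [0.7445 0.1403 0.1079]
top tray [241.4 127.3] 84 [0.7416 0.0748 0.1081]
top tray [350.  141.1] 669 [ 0.6989 -0.2207  0.1099]
top tray [242.7 150.5] 82 [0.6772 0.072  0.1079]
top tray [217.6 151.4] 86 [0.6756 0.1408 0.1077]
top tray [268.7 151.5] 83 [6.735e-01 5.000e-04 1.082e-01]
[365.3 184.5] 62 [ 0.5805 -0.2613  0.1018] [218  37  22]
[407.4 196.4] 48 [ 0.5458 -0.3556  0.1481] [187  20   1]
```

Call:
jog_arm --pt "0.01 -0.002 0.002 0" --pt "0.02 -0.002 0.002 0" --pt "0.03 -0.002 0.002 0" --pt "0.04 -0.002 0.002 0" --pt "0.05 -0.002 0.002 0" --pt "0.06 -0.002 0.002 0" --pt "0.07 -0.002 0.002 0" --pt "0.08 -0.002 0.002 0" --pt "0.086 -0.002 0.002 0" --pt "0.089 -0.002 0.002 0" --pt "0.089 -0.002 0.002 0"

```text
clock: 41.8
position: [0.5899, -0.3644, 0.1382]
ee_rot: [3.14, -0.085, 0.0]
force: [-0.1, 0.2, 0.6]
width: 0.008
gripper_force: 0.0
```

Call:
jog_arm --pt "0.002 0 0 0" --pt "0.004 0 0 0" --pt "0.004 0 0 0"

```text
clock: 42.18
position: [0.592, -0.3646, 0.1382]
ee_rot: [-3.139, 0.087, 0.004]
force: [-6.7, 2.2, 2.3]
width: 0.009
gripper_force: 3.5
```

Call:
jog_arm --pt "0.001 0 0 0" --pt "0.003 0 0 0" --pt "0.003 0 0 0"

```text
clock: 42.55
position: [0.5925, -0.3647, 0.138]
ee_rot: [-3.138, 0.09, 0.01]
force: [-15.6, 6.0, 6.6]
width: 0.008
gripper_force: 8.0
```

Call:
jog_arm --pt "-0.02 0 0 0" --pt "-0.05 0 0 0" --pt "-0.1 0 0 0" --pt "-0.12 0 -0.05 0" --pt "-0.13 0 -0.11 0" --pt "-0.13 0 -0.11 0" --pt "-0.13 0 -0.11 0"

```text
clock: 43.42
position: [0.4674, -0.3572, 0.2482]
ee_rot: [-3.14, 0.084, -0.002]
force: [0.1, 0.3, -0.5]
width: 0.004
gripper_force: 0.0
```

```bash
python3 - <<'E'
from caps import *
im=caps(); save(im,'t9.png')
W=world(im);hsv=cv2.cvtColor(im['color'],cv2.COLOR_RGB2HSV)
red=(hsv[...,1]>180)&((hsv[...,0]<5)|(hsv[...,0]>174))&(hsv[...,2]>120)
[print(*b) for b in slab(im,W,.08,.2,red,8)]
im=cam('side'); save(im,'s9.png')
E
```

```text
top bench [131.5 220.8] 82 [0.4874 0.3838 0.0859]
top tray [ 78.9 104.6] 40 [0.8084 0.5207 0.1119]
top tray [268.2 125.6] 86 [0.7451 0.001  0.1085]
top tray [217.7 126.5] 83 [0.7447 0.1402 0.1079]
top tray [241.4 127.2] 82 [0.7419 0.0749 0.1079]
top tray [350.1 140.8] 666 [ 0.6995 -0.221   0.1101]
top tray [242.7 150.6] 84 [0.6771 0.0719 0.108 ]
top tray [217.6 151.4] 85 [0.6755 0.1409 0.1081]
top tray [268.7 151.5] 84 [6.737e-01 6.000e-04 1.077e-01]
[408.8 169.8] 56 [ 0.6146 -0.3611  0.1484] [192  23   1]
[365.1 184.4] 60 [ 0.581  -0.2607  0.102 ] [204  35  18]
```

View pics/t9.png

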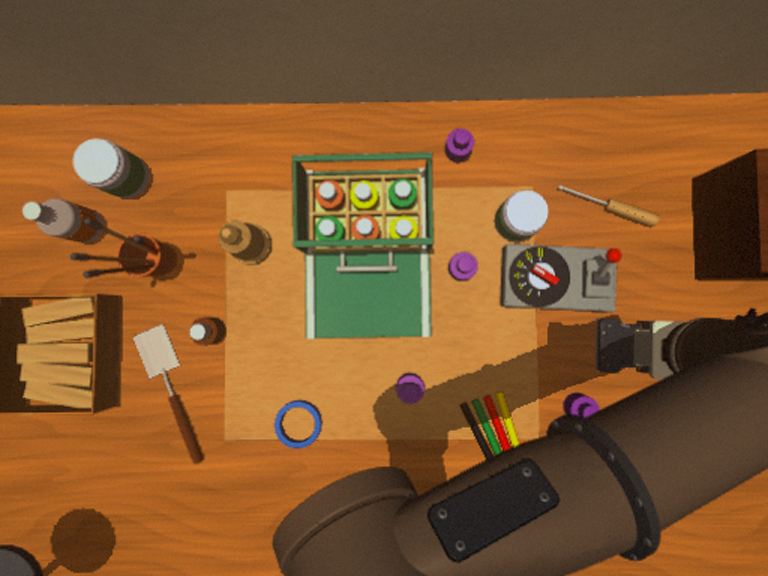

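View pics/s9.png

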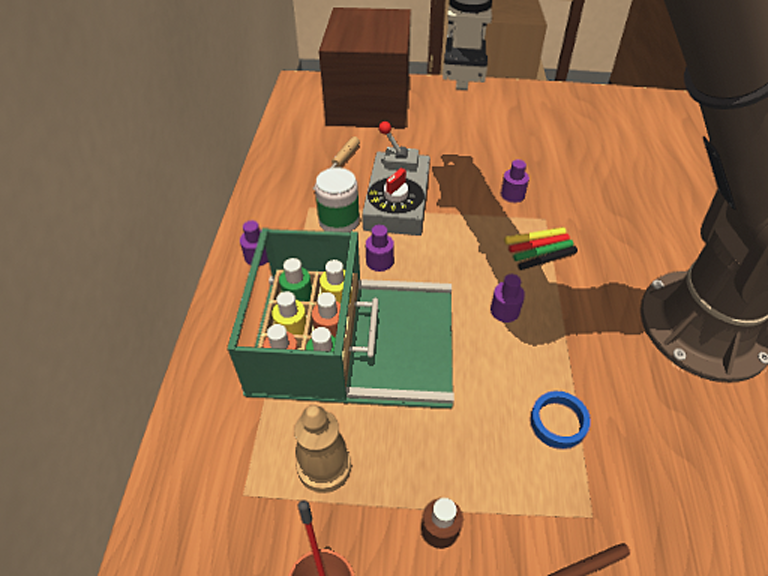

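The top and side views show all six jars in the tray at (365,210), and the tray home against the frame. The timer is at 4, the lever ball is over at (613,256), the spare brown jar is standing at (205,331), and the figure and tin are where they started.

```bash
python3 -c "
from cell import arm
print(arm.sign_off())"
```

```text
the job is handed in; nothing more can be done
None
```

I handed in the job: all six tray cells hold jars, the tray is fully home, the timer is at 4, and the start lever was thrown last. The brown spare is still standing on the bench, and the figure and tin were not touched.

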